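# Tighten the taper plug of a coolant manifold

## Task

Fit the square box key over the loose square-headed taper plug on top of the aluminium manifold and, turning the plug only with the key, tighten it clockwise by feel until it goes snug, about 0.4 N m and never as much as 0.7 N m. Do not back it off; lift the key off and stand it upright on the bench clear of the manifold. Keep the fingers off the manifold and leave the spool, tape and coil alone.

Things in the scene. Friction and masses are not known exactly. Their poses are not given: they have to be found in the camera images.
- manifold: aluminium manifold fixed to the bench: block 60 (x) x 110 (y) x 36 mm high, brass hose barbs 22 mm long on the y ends, a round boss 42 mm across and 6 mm high mid-top, from which the plug rises, four 4 mm screw heads at the top's corners. Origin: centre of its underside, z up.
- plug: steel taper plug, upright, mid-top of the manifold. Origin: on its axis on top of its round collar (31 mm wide), 46 mm above the bench; x, y normal to the sides of the 16 x 16 mm square head above: straight for 11 mm, then tapering over 4 mm to 9 mm square. Turns about z without sinking; clockwise from above (yaw falling) tightens. Free run: 0.3 to 1 rad, unseen, drag 0.10 N m either way.
- box_key: loose steel key, 0.15 to 0.31 kg, 76 mm tall, upright. Origin: centre of its lower face, z up. Block 34 x 34 x 26 mm with a socket 18 x 18 mm, 16 mm deep, open below, square to key x, y (fits the plug each quarter turn, turning play 0.1 rad); 12 mm stem; handle bar 60 (x) x 16 (y) x 30 mm from 46 to 76 mm up: grip across y. Seated, it rests on the collar, origin at the plug's.
- seat_mark (a point): hidden point on the taper seat in the manifold, 10 mm off the plug's axis, 26 mm above the bench. Still during the free run, then carried round with the plug as the taper wedges: the plug then yields at 0.28 N m for 0.25 rad, next at 0.45 N m for 0.15 rad, with no spring-back.
- thread_mark (a point): hidden point on the body thread in the manifold, 10 mm off the plug's axis, 26 mm above the bench: it moves only when the plug is overtightened (0.70 N m or more).
- plug_mark (a point): point inside the plug, 2.5 mm off its axis, 26 mm above the bench, not visible, turning with the plug.
- taper_mark (a point): point inside the manifold on the taper seat, 2.5 mm off the axis, 26 mm above the bench, not visible; plug_mark meets it when the plug has run down, and they part if the plug is backed off.
- solder_spool: spool of solder wire standing on its flange, 56 mm across, 36 mm high, on the blue mat (5 mm thick); bystander. Origin: centre of its underside.
- tape_roll: roll of amber tape lying flat, 60 mm across, 19 mm high, on the blue mat (5 mm thick); bystander. Origin: centre of its underside.
- coil_ring: black wound ring core lying flat, 56 mm across, 16 mm high; bystander. Origin: centre of its underside.
Things that resemble listed ones, but are neither listed nor needed, are in the scene too. What is shaped like the box_key but red is not meant.

How it is judged (in metres and radians):
On the way, in this order (a step that is already met when the one before it is completed fails the run):
1. the box key is seated over the plug's square head (horizontal distance between box_key and plug below 0.004 m and z of box_key in the frame of plug below 0.004 m and angle between box_key's own z axis and vertical below 0.12 rad and not (distance of seat_mark from where it was at the start of the episode above 0.0015 m)), for 0.2 s.
2. the plug is turned snug with the key on it: the taper has wedged (distance of seat_mark from where it was at the start of the episode above 0.0015 m and distance between plug_mark and taper_mark below 0.001 m and horizontal distance between box_key and plug below 0.004 m and z of box_key in the frame of plug below 0.004 m and angle between box_key's own z axis and vertical below 0.12 rad), for 0.2 s.
At the end, for the whole second after the job is handed in: Plug wedged (seat_mark over 1.5 mm from its start), not backed off (plug_mark within 1 mm of taper_mark), not overtightened (thread_mark within 1.5 mm of its start); key still and upright (0.08 rad) on the bench (origin under 12 mm high), over 70 mm from the manifold's centre (distance of seat_mark from where it was at the start of the episode above 0.0015 m and distance between plug_mark and taper_mark below 0.001 m and not (distance of thread_mark from where it was at the start of the episode above 0.0015 m) and angle between box_key's own z axis and vertical below 0.08 rad and height (world z) of box_key below 0.012 m and horizontal distance between box_key and manifold above 0.07 m and linear speed of box_key below 0.02 m/s); the robot touches nothing.
It fails at once if the plug is overtightened (0.70 N m: thread_mark moves more than 1.5 mm) (distance of thread_mark from where it was at the start of the episode above 0.0015 m).
It fails at once if the fingers press on the manifold or plug (over 3 N) (contact force between the fingers and manifold above 3 N).
It fails at once if the solder spool is shifted by more than 20 mm (distance of solder_spool from where it was at the start of the episode above 0.02 m).
It fails at once if the tape roll is shifted by more than 20 mm (distance of tape_roll from where it was at the start of the episode above 0.02 m).
It fails at once if the wound ring core is shifted by more than 20 mm (distance of coil_ring from where it was at the start of the episode above 0.02 m).
It also fails if it takes over 64 s, if anything falls off the work surface, if the arm or the gripper's body presses on something with over 40 N, if the wrist force passes 120 N, or if a joint passes its speed limit or range.

## Robot

A 7-joint arm with a two-finger parallel gripper is mounted at the origin on a cart in front of the work surface, level with it; the furniture and walls round the work are solid. World frame = base frame: x ahead of the robot, y to its left, z up, the work surface at z = 0. Lengths are in mm, angles in rad, forces in N, time in s.
With the tool pointing down it reaches from about 400 to 875 mm from the base axis. Payload 4.4 kg.
Tool frame: the origin (TCP) lies at the very end of the fingers, on their centre line; the grasp point (between the pads) lies tcp_to_grasp behind it (tcp_to_grasp is the distance from the TCP to the grasp point, in mm); z points along the fingers, y is the line along which they close (so a half turn about z gives the same grasp; the last joint's range is limited). The gripper opens to 85 mm and grips with 20 to 120 N. Pads are 22 mm wide; open, the fingers measure 114 mm over their backs; the gripper's body (76 mm by 85 mm) begins 54 mm behind the grasp point. The pads swing forward as they close: fully open they stand 13 mm farther back than shut.
Start: joints at [-0.066, 0.628, 0.038, 1.517, -0.027, 0.996, -0.02], TCP at [650.014, 0.027, 231.313] pointing down, gripper open.
Joint ranges: [-3.06, 3.06], [-0.37, 2.12], [-1.25, 1.32], [0.18, 2.47], [-1.1, 4.24], [0.23, 1.98], [-2.94, 2.94]. Speed limits (rad/s): [2.57, 2.57, 3.14, 3.14, 3.14, 3.14, 3.14].

## Interface

Orientations are given as a unit quaternion [w, x, y, z].
In Python, from bench import * gives the robot as it stands.
- The arm moves only by the tool play_rows, never from a script. Its argument "targets" is a list of rows, each an object of numbers: "tx", "ty", "tz": the shift along the tool's x, y, z in mm; "wx", "wy", "wz": the turn, a rotation vector about the tool's x, y, z in degrees; "grip": the finger opening in mm, from 0 to 85.4. A call has 1 to 20 rows; each row is the pose to reach, as a shift and turn from the pose commanded when the call began, along the tool's axes at that moment; what a row does not reach only later rows make up. A row lasts 1/12 s, in which the tool goes at most 41.7 mm and 7.16 degrees, less where a joint would pass 70% of its speed; a pose out of reach is approached as far as the arm can. A call with a gripper value outside its range is refused whole. The fingers move at their own pace and stop on an object; "squeeze" is the grip in N (left out, the last holds). Time passes only in rows, so rows that repeat a pose let the fingers close. It gives the time, the measured TCP pose, the force, the opening and the grip force at its end, in the units of the state.
- get_obs(): the state, without advancing time (a new reading comes with each control period).
- grab_frame(name): name is "scene" or "side" or "wrist"; returns a dict with "frame" (384x512x3 uint8, red, green, blue), "intrinsics" (3x3 intrinsics, pixels), "k1" (the pictures are not rectified: a ray, as slopes to the right and down, at radius r is drawn at 1 + k1 r^2 times it, then the intrinsics apply), "rvec" (rotation vector, rad) and "tvec" (3), from world to camera coordinates, as OpenCV has them. Camera axes: x right, y down, z forward; pixel columns grow to the right and rows downward; lengths in mm; the calibration is good to about 2 mm. A picture is of the moment at which its call begins. There is no depth.
- sign_off(): hands the job in; it is judged then, once.
The state is a dict: "time": time; "q": joint angles; "qd": joint speeds; "tau": joint torques, N m; "ee_pos": TCP position; "tcp_rot": TCP orientation; "ft_force": force on the tool from outside, world axes, zero at the start; "moment": the same for the moment, N m; "grip_width": opening from 0.0 (shut) to 1.0 (fully open); "grasp_force": force on a finger pad.
Only numpy, scipy, OpenCV 4.12 (cv2) and the standard library are available. Lean on these libraries where they do the work, as an engineer would, in place of code of your own. Each camera call takes 0.05 s, during which the arm holds its last target. There are 200 camera calls.

## Working session

There is one attempt and no reset: what is moved stays moved. The work goes in short steps, Python scripts to look and compute and a tool call to move; the robot and the scene stay as the last step left them, time stands still between calls to the robot, and variables do not carry over. Pictures are saved under pics/ and viewed, at most 10 in all, crops included, and the job is handed in when it is done.

Besides the shell and the picture viewer there is one more tool, called after "Emit:" in YAML: its name, and indented under it one key for each argument. play_rows: Moves the arm, as the interface text tells. Its arguments: {"type":"object","properties":{"targets":{"type":"array","items":{"type":"object","properties":{"tx":{"type":"number"},"ty":{"type":"number"},"tz":{"type":"number"},"wx":{"type":"number"},"wy":{"type":"number"},"wz":{"type":"number"},"grip":{"type":"number"}}}},"squeeze":{"type":"number"}},"required":["targets"]}

```bash
mkdir -p pics; cat > h.py <<'E'
from bench import *
import numpy as np, cv2, pickle
def snap(n,tag):
    f=grab_frame(n); pickle.dump(f,open(f'pics/{tag}.pkl','wb'))
    cv2.imwrite(f'pics/{tag}.png',cv2.cvtColor(f['frame'],cv2.COLOR_RGB2BGR)); return f
def crop(tag,x0,y0,x1,y1,s):
    im=cv2.imread(f'pics/{tag}.png')[y0:y1,x0:x1]
    cv2.imwrite(f'pics/{tag}_{x0}_{y0}.png',cv2.resize(im,None,fx=s,fy=s,interpolation=cv2.INTER_CUBIC))
def ray(tag,u,v):
    f=pickle.load(open(f'pics/{tag}.pkl','rb'));K=np.array(f['intrinsics'],float);k1=f['k1']
    d=cv2.undistortPoints(np.array([[[u,v]]],float),K,np.array([k1,0,0,0,0.]))[0,0]
    R=cv2.Rodrigues(np.array(f['rvec'],float))[0];t=np.array(f['tvec'],float).ravel()
    return -R.T@t, R.T@np.array([d[0],d[1],1])
def at(tag,u,v,z):
    c,d=ray(tag,u,v); return (c+d*(z-c[2])/d[2]).round(1)
def proj(tag,P):
    f=pickle.load(open(f'pics/{tag}.pkl','rb'))
    return cv2.projectPoints(np.array(P,float).reshape(-1,3),np.array(f['rvec'],float),np.array(f['tvec'],float),np.array(f['intrinsics'],float),np.array([f['k1'],0,0,0,0.]))[0][:,0].round(1)
E
python3 - <<'E'
from h import *
a=[snap(n,n+'0')['frame'] for n in('scene','side','wrist')]
o=get_obs();print(o)
im=cv2.imread('pics/scene0.png');im2=cv2.imread('pics/wrist0.png')
cv2.imwrite('pics/s_big.png',cv2.resize(im,(800,600)));cv2.imwrite('pics/w_big.png',cv2.resize(im2,(800,600)))
E
```

```text
{'time': 0.15, 'q': array([-0.06580478,  0.62911531,  0.03843644,  1.51812068, -0.02696378,
        0.9962977 , -0.01997116]), 'qd': array([ 0.00020576, -0.00373968,  0.00055989, -0.0021348 , -0.00082778,
       -0.00054616,  0.00123848]), 'tau': array([ 2.19518879e-03, -5.63800478e+01,  1.22790758e+00, -1.93650573e+01,
        1.11919764e-02,  7.40401709e-03, -1.44664841e-05]), 'ee_pos': array([6.49537205e+02, 3.28035362e-02, 2.30617660e+02]), 'tcp_rot': array([-4.93086548e-04,  7.07084186e-01,  7.07129017e-01, -5.13257007e-04]), 'ft_force': array([-0.67563211, -0.01432299,  0.10937918]), 'moment': array([ 0.04211323, -0.01700379,  0.04244047]), 'grasp_force': 0.0, 'grip_width': 0.9994835944709723}
```

View pics/s_big.png

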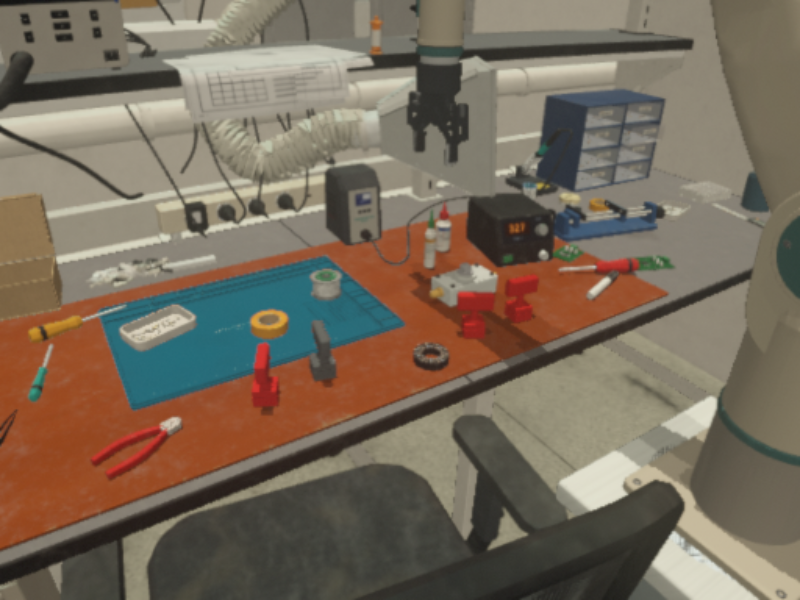

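View pics/w_big.png

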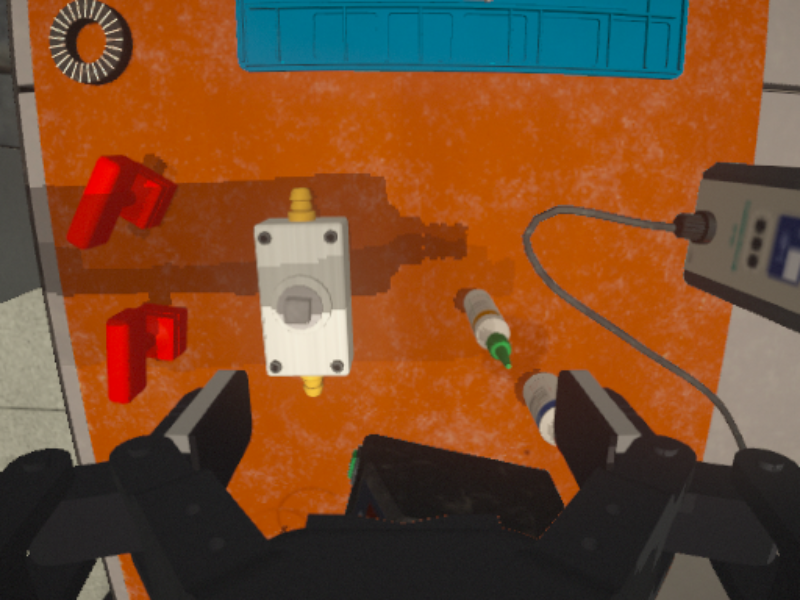

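The scene view shows the grey key at about (320,350)/1.56 near the mat's corner. The manifold is at (465,285)/1.56 with the red decoys beside it. The wrist view shows the plug head at (298,308)/1.56, and the key is outside it.

```bash
python3 - <<'E'
from h import *
s=1/1.5625
for n,u,v,z in [('coll',303,306,46),('head',298,310,61),('TL',256,223,36),('TR',347,218,36),('BR',353,374,36),('BL',266,376,36),('coil',90,41,10),('red1',95,205,76),('red2',125,355,76)]:
    print(n,at('wrist0',u*s,v*s,z))
for n,u,v,z in [('keybase',323,367,10),('keytop',320,325,76),('coil',431,355,8),('tape',269,323,15),('spool',325,275,41),('red',264,395,13)]:
    print(n,at('scene0',u*s,v*s,z))
crop('scene0',180,190,240,250,8)
crop('wrist0',155,130,235,250,5)
E
```

```text
coll [583.6 -32.7  46. ]
head [583.3 -30.8  61. ]
TL [553.   21.4  36. ]
TR [613.4  24.3  36. ]
BR [614.5 -86.1  36. ]
BL [552.  -88.1  36. ]
coil [435.5 145.4  10. ]
red1 [467.1  38.6  76. ]
red2 [472.5 -56.6  76. ]
keybase [485.1 303.2  10. ]
keytop [497.1 299.4  76. ]
coil [431.3 144.3   8. ]
tape [633.9 328.   15. ]
spool [696.9 192.4  41. ]
red [463.6 404.9  13. ]
```

View pics/wrist0_155_130.png

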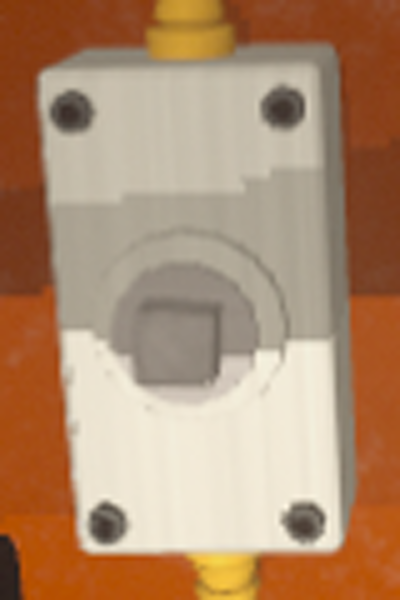

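The crop shows the plug head square at (177,343)/5 and the collar at (185,333)/5, nearly aligned with the block. Next I look at the key from above.

```bash
python3 - <<'E'
from h import *
c,d=ray('wrist0',256,192);print('cam',c.round(),d.round(2),at('wrist0',256,192,76),at('wrist0',256,192,0))
E
```

```text
cam [650.  66. 373.] [-0.01 -0.28 -0.96] [648.2 -19.8  76. ] [647.7 -41.8   0. ]
```

Emit:
play_rows:
  targets:
    - {"tx":40,"ty":-20}
    - {"tx":80,"ty":-40}
    - {"tx":115,"ty":-58}
    - {"tx":150,"ty":-76}
    - {"tx":185,"ty":-94}
    - {"tx":220,"ty":-112}
    - {"tx":255,"ty":-130}
    - {"tx":290,"ty":-145}
    - {"tx":315,"ty":-155}
    - {"tx":315,"ty":-155}
    - {"tx":315,"ty":-155}
    - {"tx":315,"ty":-155}

```text
$.targets[0]: bad value
```

```bash
python3 - <<'E'
from h import *
snap('wrist','w1');crop('w1',150,60,410,260,3)
o=get_obs();print(o['ee_pos'],o['tcp_rot'],o['q'])
E
```

```text
[6.49631409e+02 1.53687778e-03 2.30744947e+02] [-3.99069654e-04  7.07127541e-01  7.07085789e-01 -4.10841066e-04] [-0.06577706  0.62898729  0.03848189  1.51798477 -0.02699377  0.99628469
 -0.02001588]
```

View pics/w1_150_60.png

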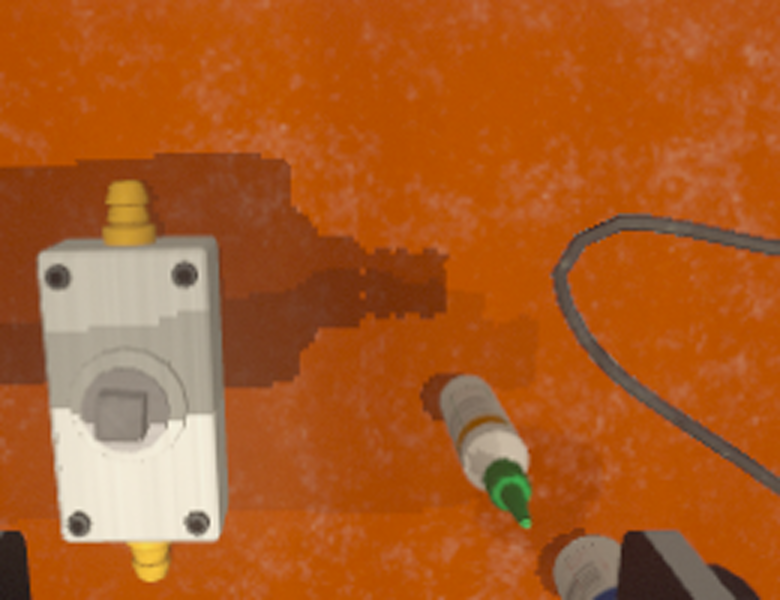

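The arm did not move because rows need every field, so this shows the same view as before.

Emit:
play_rows:
  targets:
    - {"tx":40,"ty":-20,"tz":0,"wx":0,"wy":0,"wz":0,"grip":85}
    - {"tx":76,"ty":-38,"tz":0,"wx":0,"wy":0,"wz":0,"grip":85}
    - {"tx":112,"ty":-56,"tz":0,"wx":0,"wy":0,"wz":0,"grip":85}
    - {"tx":148,"ty":-74,"tz":0,"wx":0,"wy":0,"wz":0,"grip":85}
    - {"tx":184,"ty":-92,"tz":0,"wx":0,"wy":0,"wz":0,"grip":85}
    - {"tx":220,"ty":-110,"tz":0,"wx":0,"wy":0,"wz":0,"grip":85}
    - {"tx":256,"ty":-128,"tz":0,"wx":0,"wy":0,"wz":0,"grip":85}
    - {"tx":290,"ty":-145,"tz":0,"wx":0,"wy":0,"wz":0,"grip":85}
    - {"tx":315,"ty":-155,"tz":0,"wx":0,"wy":0,"wz":0,"grip":85}
    - {"tx":315,"ty":-155,"tz":0,"wx":0,"wy":0,"wz":0,"grip":85}
    - {"tx":315,"ty":-155,"tz":0,"wx":0,"wy":0,"wz":0,"grip":85}
    - {"tx":315,"ty":-155,"tz":0,"wx":0,"wy":0,"wz":0,"grip":85}
    - {"tx":315,"ty":-155,"tz":0,"wx":0,"wy":0,"wz":0,"grip":85}

```text
time: 1.28
ee_pos: [495.9, 313.3, 231.2]
tcp_rot: [0.001, 0.708, 0.706, -0.0]
ft_force: [0.3, -0.6, -1.3]
grip_width: 0.995
grasp_force: 0.0
```

```bash
python3 - <<'E'
from h import *
snap('wrist','w2');crop('w2',150,60,410,260,3)
o=get_obs();print(o['time'],o['ee_pos'],o['tcp_rot'],o['q'])
E
```

```text
1.3333 [495.9582364  313.17987378 231.26648558] [ 4.42493028e-04  7.08116568e-01  7.06095376e-01 -2.24495189e-04] [-0.63361447  0.53586728  0.03399526  1.70112985 -0.02085575  0.90523858
 -0.59435559]
```

View pics/w2_150_60.png

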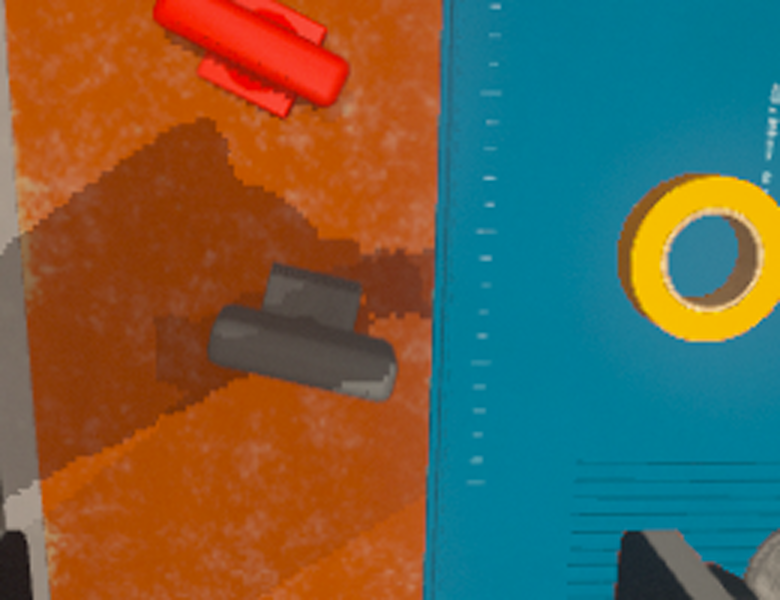

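The crop shows the grey key's handle running from (210,340) to (395,370), tilted slightly, with its block behind at (315,295). It stands clear of the mat edge at x≈430.

```bash
python3 - <<'E'
from h import *
g=lambda u,v,z:at('w2',150+u/3,60+v/3,z)
for n,u,v in [('LL',210,362),('LR',383,400),('UR',395,350),('UL',222,308)]: print(n,g(u,v,76))
for n,u,v in [('bUL',274,264),('bUR',361,286)]: print(n,g(u,v,26),g(u,v,0))
# key model overlay fit
def model(x,y,a):
    c,s=np.cos(a),np.sin(a);R=np.array([[c,-s],[s,c]])
    P=[(-30,-8,76),(30,-8,76),(30,8,76),(-30,8,76),(-17,17,26),(17,17,26)]
    return [(*(R@p[:2]+[x,y]),p[2]) for p in P]
from scipy.optimize import least_squares
m=np.array([(210,362),(383,400),(361,286),(274,264)])/3+[150,60]
f=lambda p:(proj('w2',model(*p))[[0,1,5,4]]-m).ravel()
r=least_squares(f,[490,300,-.2],x_scale=[1,1,.01],diff_step=1e-3);print(r.x,r.fun.round(1))
print(((proj('w2',model(*r.x))-[150,60])*3).round())
E
```

```text
LL [461.4 304.1  76. ]
LR [515.2 291.6  76. ]
UR [518.7 307.7  76. ]
UL [465.7 321.1  76. ]
bUL [479.3 327.   26. ] [478.1 323.1   0. ]
bUR [510.1 319.   26. ] [511.1 314.5   0. ]
[ 4.90462256e+02  3.05984122e+02 -2.01800000e-01] [-2.1 -0.1  3.2 -0.5  0.5 -0.1 -1.9  0.9]
[[204. 362.]
 [393. 398.]
 [404. 350.]
 [212. 312.]
 [268. 267.]
 [362. 286.]]
```

Emit:
play_rows:
  targets:
    - {"tx":0,"ty":0,"tz":8,"wx":0,"wy":0,"wz":-7,"grip":85}
    - {"tx":-2,"ty":-1,"tz":16,"wx":0,"wy":0,"wz":-14,"grip":80}
    - {"tx":-4,"ty":-2,"tz":24,"wx":0,"wy":0,"wz":-21,"grip":75}
    - {"tx":-6,"ty":-3,"tz":32,"wx":0,"wy":0,"wz":-28,"grip":70}
    - {"tx":-9,"ty":-4,"tz":40,"wx":0,"wy":0,"wz":-35,"grip":65}
    - {"tx":-9,"ty":-4,"tz":48,"wx":0,"wy":0,"wz":-42,"grip":60}
    - {"tx":-9,"ty":-4,"tz":56,"wx":0,"wy":0,"wz":-49,"grip":55}
    - {"tx":-9,"ty":-4,"tz":64,"wx":0,"wy":0,"wz":-56,"grip":50}
    - {"tx":-9,"ty":-4,"tz":72,"wx":0,"wy":0,"wz":-63,"grip":50}
    - {"tx":-9,"ty":-4,"tz":80,"wx":0,"wy":0,"wz":-70,"grip":50}
    - {"tx":-9,"ty":-4,"tz":86,"wx":0,"wy":0,"wz":-76.5,"grip":50}
    - {"tx":-9,"ty":-4,"tz":90,"wx":0,"wy":0,"wz":-76.5,"grip":50}
    - {"tx":-9,"ty":-4,"tz":90,"wx":0,"wy":0,"wz":-76.5,"grip":50}
    - {"tx":-9,"ty":-4,"tz":90,"wx":0,"wy":0,"wz":-76.5,"grip":50}

```text
time: 2.5
ee_pos: [491.5, 305.2, 141.3]
tcp_rot: [0.0, 0.12, 0.993, -0.0]
ft_force: [-0.7, -0.5, 1.3]
grip_width: 0.586
grasp_force: 0.0
```

```bash
python3 - <<'E'
from h import *
import bench
print(getattr(bench,'tcp_to_grasp',None),[n for n in dir(bench) if n[0]!='_'])
snap('wrist','w3');cv2.imwrite('pics/w3b.png',cv2.resize(cv2.imread('pics/w3.png'),(800,600)))
o=get_obs();print(o['time'],o['ee_pos'],o['tcp_rot'],o['q'])
x,y,a=490.5,306,-.235
c,s=np.cos(a),np.sin(a)
print(proj('w3',[(x+c*p-s*q,y+s*p+c*q,76) for p,q in[(-30,-8),(30,-8),(30,8),(-30,8)]])*1.5625)
E
```

```text
18.700000000000003 ['PlanningError', 'get_obs', 'grab_frame', 'sign_off', 'tcp_to_grasp']
2.55 [491.5394904  305.61276866 141.61472277] [2.88715648e-04 1.19188756e-01 9.92871571e-01 3.51677892e-05] [-0.40000695  0.65593639 -0.32090478  1.80188417  0.29316441  0.73005766
  0.45312425]
[[384.6875  240.9375 ]
 [386.5625  376.875  ]
 [423.125   376.5625 ]
 [424.0625  240.78125]]
```

View pics/w3b.png

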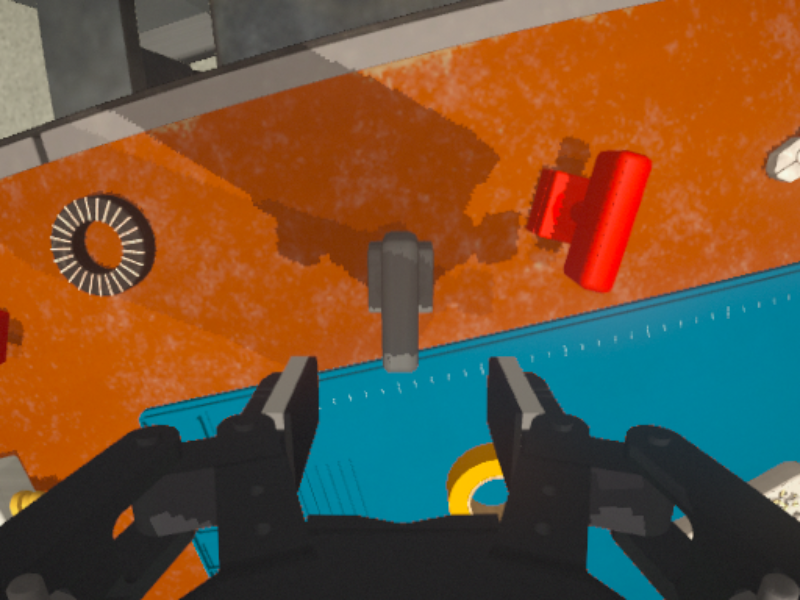

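The pads straddle the key squarely. The handle is centred at about (401,302), roughly 2 mm nearer the camera than I predicted. I'll descend and grip.

Emit:
play_rows:
  targets:
    - {"tx":2,"ty":0,"tz":25,"wx":0,"wy":0,"wz":0,"grip":50}
    - {"tx":3,"ty":0,"tz":50,"wx":0,"wy":0,"wz":0,"grip":50}
    - {"tx":3,"ty":0,"tz":75,"wx":0,"wy":0,"wz":0,"grip":50}
    - {"tx":3,"ty":0,"tz":92,"wx":0,"wy":0,"wz":0,"grip":50}
    - {"tx":3,"ty":0,"tz":98,"wx":0,"wy":0,"wz":0,"grip":45}
    - {"tx":3,"ty":0,"tz":98,"wx":0,"wy":0,"wz":0,"grip":35}
    - {"tx":3,"ty":0,"tz":98,"wx":0,"wy":0,"wz":0,"grip":25}
    - {"tx":3,"ty":0,"tz":98,"wx":0,"wy":0,"wz":0,"grip":10}
    - {"tx":3,"ty":0,"tz":98,"wx":0,"wy":0,"wz":0,"grip":10}
    - {"tx":3,"ty":0,"tz":98,"wx":0,"wy":0,"wz":0,"grip":10}
    - {"tx":3,"ty":0,"tz":98,"wx":0,"wy":0,"wz":0,"grip":10}
    - {"tx":3,"ty":0,"tz":98,"wx":0,"wy":0,"wz":0,"grip":10}
    - {"tx":3,"ty":0,"tz":98,"wx":0,"wy":0,"wz":0,"grip":10}
  squeeze: 80

```text
time: 3.63
ee_pos: [488.7, 307.0, 44.3]
tcp_rot: [0.001, 0.118, 0.993, 0.0]
ft_force: [-1.0, -0.7, 6.3]
grip_width: 0.173
grasp_force: 79.2
```

Emit:
play_rows:
  targets:
    - {"tx":0,"ty":0,"tz":-20,"wx":0,"wy":0,"wz":0,"grip":10}
    - {"tx":0,"ty":0,"tz":-50,"wx":0,"wy":0,"wz":0,"grip":10}
    - {"tx":0,"ty":0,"tz":-80,"wx":0,"wy":0,"wz":0,"grip":10}
    - {"tx":0,"ty":0,"tz":-110,"wx":0,"wy":0,"wz":0,"grip":10}
    - {"tx":-10,"ty":-14,"tz":-130,"wx":0,"wy":0,"wz":-1,"grip":10}
    - {"tx":-30,"ty":-41,"tz":-132,"wx":0,"wy":0,"wz":-2,"grip":10}
    - {"tx":-52,"ty":-71,"tz":-132,"wx":0,"wy":0,"wz":-4,"grip":10}
    - {"tx":-74,"ty":-101,"tz":-132,"wx":0,"wy":0,"wz":-6,"grip":10}
    - {"tx":-96,"ty":-131,"tz":-132,"wx":0,"wy":0,"wz":-8,"grip":10}
    - {"tx":-118,"ty":-161,"tz":-132,"wx":0,"wy":0,"wz":-10,"grip":10}
    - {"tx":-140,"ty":-191,"tz":-132,"wx":0,"wy":0,"wz":-12,"grip":10}
    - {"tx":-162,"ty":-221,"tz":-132,"wx":0,"wy":0,"wz":-13.5,"grip":10}
    - {"tx":-184,"ty":-251,"tz":-132,"wx":0,"wy":0,"wz":-13.5,"grip":10}
    - {"tx":-202,"ty":-276,"tz":-132,"wx":0,"wy":0,"wz":-13.5,"grip":10}
    - {"tx":-214,"ty":-291,"tz":-132,"wx":0,"wy":0,"wz":-13.5,"grip":10}
    - {"tx":-216,"ty":-296,"tz":-132,"wx":0,"wy":0,"wz":-13.5,"grip":10}
    - {"tx":-216,"ty":-296,"tz":-132,"wx":0,"wy":0,"wz":-13.5,"grip":10}
    - {"tx":-216,"ty":-296,"tz":-132,"wx":0,"wy":0,"wz":-13.5,"grip":10}
    - {"tx":-216,"ty":-296,"tz":-132,"wx":0,"wy":0,"wz":-13.5,"grip":10}

```text
time: 5.22
ee_pos: [628.3, -29.1, 175.3]
tcp_rot: [-0.0, -0.001, 1.0, 0.001]
ft_force: [-0.3, 0.4, -2.1]
grip_width: 0.175
grasp_force: 78.3
```

```bash
python3 - <<'E'
from h import *
snap('wrist','w4');crop('w4',126,62,386,257,3)
o=get_obs();print(o['time'],o['ee_pos'],o['tcp_rot'],o['q'],o['ft_force'],o['moment'])
E
```

```text
5.2667 [628.46925837 -29.03706286 175.38980451] [-2.18130126e-04 -1.54340845e-03  9.99998569e-01  6.57093501e-04] [ 0.2598981   0.6910063  -0.43144354  1.62710014  0.34530521  0.90034843
  1.27288683] [ 0.44039935  0.32476879 -2.27147012] [0.012744   0.03052292 0.02687345]
```

View pics/w4_126_62.png

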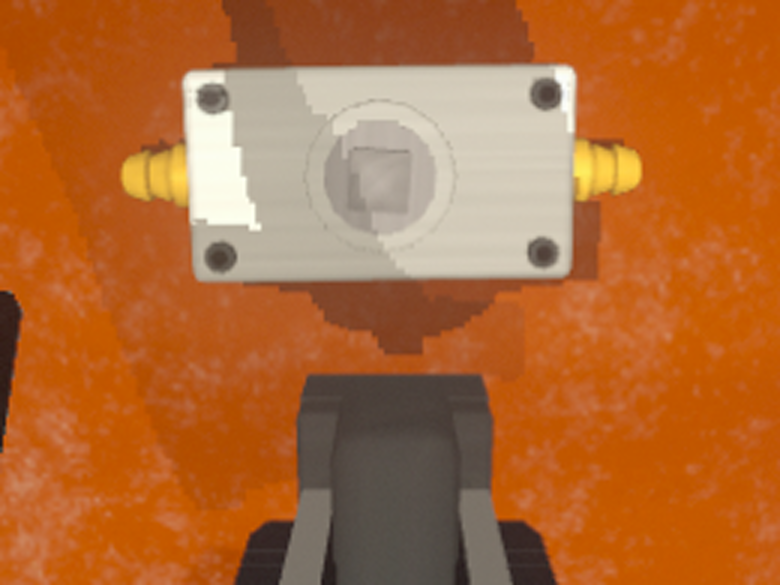

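The crop shows the plug head square with corners near (350,148), (411,150), (409,213) and (347,209), and its collar centred at (380,178). The key's lower front edge runs from (305,375) to (483,375).

```bash
python3 - <<'E'
from h import *
g=lambda u,v,z:at('w4',126+u/3,62+v/3,z)
print('coll',g(380,178,46),g(325,178,46),g(435,178,46)); h=[g(*c,57) for c in[(350,148),(411,150),(409,213),(347,209)]];print(h,np.mean(h,0))
print('boss',g(381,175,42));print('corners',[g(*c,36) for c in[(185,72),(575,66),(570,276),(195,280)]])
print('key low edge',g(305,375,131),g(483,375,131));print('key upper',g(299,400,157),g(492,400,157))
E
```

```text
coll [580.8 -33.4  46. ] [580.8 -48.3  46. ] [580.8 -18.5  46. ]
[array([572.4, -41. ,  57. ]), array([572.9, -25.3,  57. ]), array([589.1, -25.7,  57. ]), array([588.1, -41.9,  57. ])] [580.625 -33.475  57.   ]
boss [580.3 -33.2  42. ]
corners [array([552.4, -87.2,  36. ]), array([550.6,  20.1,  36. ]), array([609.1,  21.2,  36. ]), array([610.5, -86.9,  36. ])]
key low edge [612.9 -47.  131. ] [612.9 -12.3 131. ]
key upper [610.2 -45.8 157. ] [610.2 -13.1 157. ]
```

Emit:
play_rows:
  targets:
    - {"tx":15,"ty":-1,"tz":10,"wx":0,"wy":0,"wz":1,"grip":10}
    - {"tx":32,"ty":-2.5,"tz":25,"wx":0,"wy":0,"wz":2,"grip":10}
    - {"tx":44,"ty":-3.5,"tz":40,"wx":0,"wy":0,"wz":2.5,"grip":10}
    - {"tx":47.3,"ty":-3.7,"tz":52,"wx":0,"wy":0,"wz":2.5,"grip":10}
    - {"tx":47.3,"ty":-3.7,"tz":60,"wx":0,"wy":0,"wz":2.5,"grip":10}
    - {"tx":47.3,"ty":-3.7,"tz":62,"wx":0,"wy":0,"wz":2.5,"grip":10}
    - {"tx":47.3,"ty":-3.7,"tz":62,"wx":0,"wy":0,"wz":2.5,"grip":10}
    - {"tx":47.3,"ty":-3.7,"tz":62,"wx":0,"wy":0,"wz":2.5,"grip":10}
    - {"tx":47.3,"ty":-3.7,"tz":62,"wx":0,"wy":0,"wz":2.5,"grip":10}

```text
time: 6.02
ee_pos: [582.8, -34.8, 114.1]
tcp_rot: [0.001, 0.022, 1.0, 0.0]
ft_force: [-0.4, -0.2, -2.0]
grip_width: 0.178
grasp_force: 78.3
```

```bash
python3 - <<'E'
from h import *
snap('side','d1')
o=get_obs();print(o['time'],o['ee_pos'],o['tcp_rot'],o['ft_force'],o['moment'])
p=proj('d1',[581,-33,65])[0];print(p);x,y=(p-[50,50]).astype(int);crop('d1',max(x,0),max(y,0),x+100,y+75,7);print(x,y)
snap('wrist','w5');print(proj('w5',[581,-33,46]))
import os;os.rename(f'pics/d1_{max(x,0)}_{max(y,0)}.png','pics/d1c.png')
E
```

```text
6.0667 [582.65668423 -34.94498102 114.03487834] [8.66287961e-04 2.17559729e-02 9.99762928e-01 1.18442194e-04] [-0.71083853  0.3435749  -2.2210656 ] [-0.02872611 -0.0113568  -0.0019021 ]
[270.9 246.8]
220 196
[[261.  197.2]]
```

View pics/d1c.png

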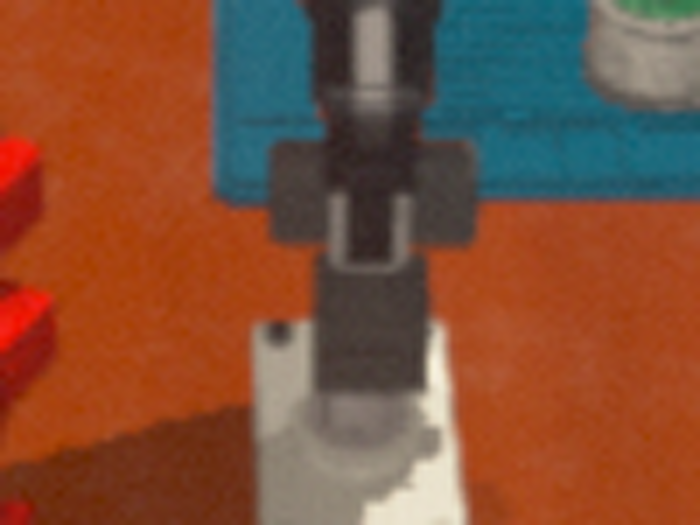

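The side view shows the key block spanning u 315–428 above the collar, which is centred at about 367. The key is roughly 1.3 mm too far in +x, so I'll correct that and descend by feel.

Emit:
play_rows:
  targets:
    - {"tx":1.5,"ty":1.6,"tz":0,"wx":0,"wy":0,"wz":0,"grip":10}
    - {"tx":1.5,"ty":1.6,"tz":3,"wx":0,"wy":0,"wz":0,"grip":10}
    - {"tx":1.5,"ty":1.6,"tz":6,"wx":0,"wy":0,"wz":0,"grip":10}
    - {"tx":1.5,"ty":1.6,"tz":9,"wx":0,"wy":0,"wz":0,"grip":10}
    - {"tx":1.5,"ty":1.6,"tz":12,"wx":0,"wy":0,"wz":0,"grip":10}
    - {"tx":1.5,"ty":1.6,"tz":15,"wx":0,"wy":0,"wz":0,"grip":10}
    - {"tx":1.5,"ty":1.6,"tz":15,"wx":0,"wy":0,"wz":0,"grip":10}
    - {"tx":1.5,"ty":1.6,"tz":15,"wx":0,"wy":0,"wz":0,"grip":10}

```text
time: 6.78
ee_pos: [580.1, -33.6, 98.0]
tcp_rot: [-0.0, 0.022, 1.0, 0.0]
ft_force: [-0.4, -0.7, -2.8]
grip_width: 0.171
grasp_force: 78.3
```

Emit:
play_rows:
  targets:
    - {"tx":0,"ty":0,"tz":3,"wx":0,"wy":0,"wz":0,"grip":10}
    - {"tx":0,"ty":0,"tz":5,"wx":0,"wy":0,"wz":0,"grip":10}
    - {"tx":0,"ty":0,"tz":7,"wx":0,"wy":0,"wz":0,"grip":10}
    - {"tx":0,"ty":0,"tz":8,"wx":0,"wy":0,"wz":0,"grip":10}
    - {"tx":0,"ty":0,"tz":8,"wx":0,"wy":0,"wz":0,"grip":10}
    - {"tx":0,"ty":0,"tz":8,"wx":0,"wy":0,"wz":0,"grip":10}
    - {"tx":0,"ty":0,"tz":8,"wx":0,"wy":0,"wz":0,"grip":10}

```text
time: 7.37
ee_pos: [580.3, -33.5, 90.3]
tcp_rot: [-0.0, 0.022, 1.0, 0.0]
ft_force: [-1.7, 0.6, -1.4]
grip_width: 0.18
grasp_force: 78.5
```

```bash
python3 - <<'E'
from h import *
o=get_obs();print(o['time'],o['ee_pos'],o['tcp_rot'],o['ft_force'],o['moment'])
E
```

```text
7.3667 [580.26652345 -33.51196755  90.30063595] [-2.24289003e-05  2.17944057e-02  9.99762473e-01  2.48931635e-05] [-1.72581108  0.63300977 -1.41891695] [-0.02212469  0.16318216 -0.00138864]
```

Emit:
play_rows:
  targets:
    - {"tx":0,"ty":0,"tz":1,"wx":0,"wy":0,"wz":0,"grip":10}
    - {"tx":0,"ty":0,"tz":1,"wx":0,"wy":0,"wz":0,"grip":10}
    - {"tx":0,"ty":0,"tz":1,"wx":0,"wy":0,"wz":0,"grip":10}

```text
time: 7.62
ee_pos: [580.3, -33.6, 90.1]
tcp_rot: [0.0, 0.022, 1.0, -0.0]
ft_force: [-2.6, -0.3, 5.2]
grip_width: 0.17
grasp_force: 79.6
```

```bash
python3 - <<'E'
from h import *
o=get_obs();print(o['time'],o['ee_pos'],o['tcp_rot'],o['ft_force'],o['moment'])
E
```

```text
7.6167 [580.34226377 -33.55440282  90.09334883] [ 1.54389656e-04  2.18472457e-02  9.99761296e-01 -1.58450371e-04] [-2.62154448 -0.26206803  5.17785699] [-0.03387786  0.58598927  0.03505418]
```

Emit:
play_rows:
  targets:
    - {"tx":0,"ty":0,"tz":0,"wx":0,"wy":0,"wz":2,"grip":10}
    - {"tx":0,"ty":0,"tz":0,"wx":0,"wy":0,"wz":4,"grip":10}
    - {"tx":0,"ty":0,"tz":0,"wx":0,"wy":0,"wz":6,"grip":10}
    - {"tx":0,"ty":0,"tz":0,"wx":0,"wy":0,"wz":8,"grip":10}
    - {"tx":0,"ty":0,"tz":0,"wx":0,"wy":0,"wz":10,"grip":10}
    - {"tx":0,"ty":0,"tz":0,"wx":0,"wy":0,"wz":12,"grip":10}
    - {"tx":0,"ty":0,"tz":0,"wx":0,"wy":0,"wz":14,"grip":10}

```text
time: 8.2
ee_pos: [580.0, -33.2, 90.1]
tcp_rot: [-0.0, 0.144, 0.99, -0.0]
ft_force: [-4.2, 0.6, 5.8]
grip_width: 0.177
grasp_force: 79.4
```

```bash
cat > st.py <<'E'
from h import *
from scipy.spatial.transform import Rotation as R
o=get_obs();w,x,y,z=o['tcp_rot'];m=R.from_quat([x,y,z,w]).as_matrix()
print('t',o['time'],'tcp',o['ee_pos'].round(1),'yaw_deg',np.degrees(np.arctan2(-m[0,1],m[1,1])).round(2),'F',o['ft_force'].round(1),'M',o['moment'].round(3),'tz',m[:,2].round(3),'q7',o['q'][6].round(2))
E
python3 st.py
```

```text
t 8.2 tcp [580.  -33.2  90.1] yaw_deg -16.57 F [-4.2  0.6  5.8] M [0.164 0.798 0.125] tz [-0. -0. -1.] q7 0.98
```

Emit:
play_rows:
  targets:
    - {"tx":0,"ty":0,"tz":0,"wx":0,"wy":0,"wz":2,"grip":10}
    - {"tx":0,"ty":0,"tz":0,"wx":0,"wy":0,"wz":4,"grip":10}
    - {"tx":0,"ty":0,"tz":0,"wx":0,"wy":0,"wz":6,"grip":10}
    - {"tx":0,"ty":0,"tz":0,"wx":0,"wy":0,"wz":7,"grip":10}

```text
time: 8.53
ee_pos: [579.9, -33.0, 90.1]
tcp_rot: [-0.0, 0.204, 0.979, -0.0]
ft_force: [-3.4, 0.0, 5.9]
grip_width: 0.175
grasp_force: 79.4
```

```bash
python3 st.py
```

```text
t 8.5333 tcp [579.9 -33.   90.1] yaw_deg -23.55 F [-3.4  0.   5.9] M [0.165 0.797 0.127] tz [-0.001  0.    -1.   ] q7 0.89
```

Emit:
play_rows:
  targets:
    - {"tx":0,"ty":0,"tz":0,"wx":0,"wy":0,"wz":2,"grip":10}
    - {"tx":0,"ty":0,"tz":0,"wx":0,"wy":0,"wz":4,"grip":10}
    - {"tx":0,"ty":0,"tz":0,"wx":0,"wy":0,"wz":6,"grip":10}
    - {"tx":0,"ty":0,"tz":0,"wx":0,"wy":0,"wz":7,"grip":10}

```text
time: 8.87
ee_pos: [579.9, -32.9, 90.1]
tcp_rot: [-0.0, 0.263, 0.965, 0.0]
ft_force: [-3.0, 1.0, 5.9]
grip_width: 0.177
grasp_force: 79.4
```

```bash
python3 st.py
```

```text
t 8.8667 tcp [579.9 -32.9  90.1] yaw_deg -30.54 F [-3.   1.   5.9] M [0.202 0.795 0.078] tz [-0.  0. -1.] q7 0.8
```

Emit:
play_rows:
  targets:
    - {"tx":0,"ty":0,"tz":0,"wx":0,"wy":0,"wz":2,"grip":10}
    - {"tx":0,"ty":0,"tz":0,"wx":0,"wy":0,"wz":4,"grip":10}
    - {"tx":0,"ty":0,"tz":0,"wx":0,"wy":0,"wz":6,"grip":10}
    - {"tx":0,"ty":0,"tz":0,"wx":0,"wy":0,"wz":7,"grip":10}

```text
time: 9.2
ee_pos: [580.0, -32.8, 90.1]
tcp_rot: [-0.0, 0.322, 0.947, 0.0]
ft_force: [-3.3, 1.8, 6.0]
grip_width: 0.173
grasp_force: 79.4
```

```bash
python3 st.py
```

```text
t 9.2 tcp [580.  -32.8  90.1] yaw_deg -37.54 F [-3.3  1.8  6. ] M [0.257 0.771 0.132] tz [-0.  0. -1.] q7 0.72
```

Emit:
play_rows:
  targets:
    - {"tx":0,"ty":0,"tz":0,"wx":0,"wy":0,"wz":2,"grip":10}
    - {"tx":0,"ty":0,"tz":0,"wx":0,"wy":0,"wz":4,"grip":10}
    - {"tx":0,"ty":0,"tz":0,"wx":0,"wy":0,"wz":6,"grip":10}
    - {"tx":0,"ty":0,"tz":0,"wx":0,"wy":0,"wz":7,"grip":10}

```text
time: 9.53
ee_pos: [580.0, -32.6, 90.1]
tcp_rot: [-0.0, 0.379, 0.925, 0.0]
ft_force: [-2.1, 1.8, 5.1]
grip_width: 0.172
grasp_force: 79.4
```

```bash
python3 st.py
```

```text
t 9.5333 tcp [580.  -32.6  90.1] yaw_deg -44.53 F [-2.1  1.8  5.1] M [0.347 0.711 0.127] tz [-0.     0.001 -1.   ] q7 0.63
```

Emit:
play_rows:
  targets:
    - {"tx":0,"ty":0,"tz":0,"wx":0,"wy":0,"wz":2,"grip":10}
    - {"tx":0,"ty":0,"tz":0,"wx":0,"wy":0,"wz":4,"grip":10}
    - {"tx":0,"ty":0,"tz":0,"wx":0,"wy":0,"wz":6,"grip":10}
    - {"tx":0,"ty":0,"tz":0,"wx":0,"wy":0,"wz":7,"grip":10}

```text
time: 9.87
ee_pos: [580.1, -32.5, 90.1]
tcp_rot: [-0.0, 0.435, 0.901, 0.0]
ft_force: [-2.9, 1.8, 5.0]
grip_width: 0.172
grasp_force: 79.4
```

```bash
python3 st.py
```

```text
t 9.8667 tcp [580.1 -32.5  90.1] yaw_deg -51.53 F [-2.9  1.8  5. ] M [0.378 0.635 0.092] tz [-0.     0.001 -1.   ] q7 0.54
```

Emit:
play_rows:
  targets:
    - {"tx":0,"ty":0,"tz":0,"wx":0,"wy":0,"wz":2,"grip":10}
    - {"tx":0,"ty":0,"tz":0,"wx":0,"wy":0,"wz":4,"grip":10}
    - {"tx":0,"ty":0,"tz":0,"wx":0,"wy":0,"wz":6,"grip":10}
    - {"tx":0,"ty":0,"tz":0,"wx":0,"wy":0,"wz":7,"grip":10}

```text
time: 10.2
ee_pos: [580.2, -32.4, 90.1]
tcp_rot: [-0.0, 0.488, 0.873, 0.0]
ft_force: [-1.6, 1.5, 5.0]
grip_width: 0.174
grasp_force: 79.4
```

```bash
python3 st.py
```

```text
t 10.2 tcp [580.2 -32.4  90.1] yaw_deg -58.48 F [-1.6  1.5  5. ] M [0.386 0.654 0.272] tz [ 0.     0.001 -1.   ] q7 0.46
```

Emit:
play_rows:
  targets:
    - {"tx":0,"ty":0,"tz":0,"wx":0,"wy":0,"wz":1.5,"grip":10}
    - {"tx":0,"ty":0,"tz":0,"wx":0,"wy":0,"wz":3,"grip":10}
    - {"tx":0,"ty":0,"tz":0,"wx":0,"wy":0,"wz":4.5,"grip":10}
    - {"tx":0,"ty":0,"tz":0,"wx":0,"wy":0,"wz":5.5,"grip":10}
    - {"tx":0,"ty":0,"tz":0,"wx":0,"wy":0,"wz":5.5,"grip":10}

```text
time: 10.62
ee_pos: [580.3, -32.4, 90.1]
tcp_rot: [-0.0, 0.529, 0.848, 0.0]
ft_force: [-1.8, 2.0, 5.1]
grip_width: 0.176
grasp_force: 79.3
```

```bash
python3 st.py
```

```text
t 10.6167 tcp [580.3 -32.4  90.1] yaw_deg -63.93 F [-1.8  2.   5.1] M [0.342 0.624 0.198] tz [ 0.     0.001 -1.   ] q7 0.39
```

Emit:
play_rows:
  targets:
    - {"tx":0,"ty":0,"tz":0,"wx":0,"wy":0,"wz":1,"grip":10}
    - {"tx":0,"ty":0,"tz":0,"wx":0,"wy":0,"wz":2,"grip":10}
    - {"tx":0,"ty":0,"tz":0,"wx":0,"wy":0,"wz":3,"grip":10}

```text
time: 10.87
ee_pos: [580.3, -32.4, 90.1]
tcp_rot: [-0.0, 0.551, 0.834, 0.0]
ft_force: [-2.2, 0.1, 4.5]
grip_width: 0.174
grasp_force: 79.4
```

```bash
python3 st.py; python3 - <<'E'
from h import *
r=[]
for i in range(4): grab_frame('wrist'); r.append(get_obs()['moment'][2].round(3))
print(r)
E
```

```text
t 10.8667 tcp [580.3 -32.4  90.1] yaw_deg -66.93 F [-2.2  0.1  4.5] M [0.403 0.584 0.265] tz [ 0.     0.001 -1.   ] q7 0.35
[np.float64(0.27), np.float64(0.152), np.float64(0.159), np.float64(0.168)]
```

Emit:
play_rows:
  targets:
    - {"tx":0,"ty":0,"tz":0,"wx":0,"wy":0,"wz":1,"grip":10}
    - {"tx":0,"ty":0,"tz":0,"wx":0,"wy":0,"wz":2,"grip":10}
    - {"tx":0,"ty":0,"tz":0,"wx":0,"wy":0,"wz":3,"grip":10}

```text
time: 11.32
ee_pos: [580.4, -32.4, 90.1]
tcp_rot: [-0.0, 0.573, 0.819, 0.001]
ft_force: [-2.7, 1.2, 5.4]
grip_width: 0.176
grasp_force: 79.4
```

```bash
python3 st.py; python3 - <<'E'
from h import *
r=[]
for i in range(4): grab_frame('wrist'); r.append(get_obs()['moment'][2].round(3))
print(r)
E
```

```text
t 11.3167 tcp [580.4 -32.4  90.1] yaw_deg -69.93 F [-2.7  1.2  5.4] M [0.394 0.548 0.315] tz [ 0.     0.001 -1.   ] q7 0.32
[np.float64(0.2), np.float64(0.188), np.float64(0.159), np.float64(0.159)]
```

Emit:
play_rows:
  targets:
    - {"tx":0,"ty":0,"tz":0,"wx":0,"wy":0,"wz":1,"grip":10}
    - {"tx":0,"ty":0,"tz":0,"wx":0,"wy":0,"wz":2,"grip":10}

```text
time: 11.68
ee_pos: [580.4, -32.4, 90.1]
tcp_rot: [-0.0, 0.587, 0.81, 0.001]
ft_force: [-2.2, 3.1, 5.3]
grip_width: 0.172
grasp_force: 79.5
```

```bash
python3 st.py
```

```text
t 11.6833 tcp [580.4 -32.4  90.1] yaw_deg -71.9 F [-2.2  3.1  5.3] M [0.384 0.514 0.441] tz [ 0.     0.001 -1.   ] q7 0.29
```

Emit:
play_rows:
  targets:
    - {"tx":0,"ty":0,"tz":0,"wx":0,"wy":0,"wz":0,"grip":10}
    - {"tx":0,"ty":0,"tz":0,"wx":0,"wy":0,"wz":0,"grip":10}
    - {"tx":0,"ty":0,"tz":0,"wx":0,"wy":0,"wz":0,"grip":10}
    - {"tx":0,"ty":0,"tz":0,"wx":0,"wy":0,"wz":-1,"grip":10}
    - {"tx":0,"ty":0,"tz":-1,"wx":0,"wy":0,"wz":-2,"grip":10}
    - {"tx":0,"ty":0,"tz":-4,"wx":0,"wy":0,"wz":-2,"grip":10}
    - {"tx":0,"ty":0,"tz":-8,"wx":0,"wy":0,"wz":-2,"grip":10}

```text
time: 12.27
ee_pos: [580.1, -32.5, 96.5]
tcp_rot: [-0.001, 0.573, 0.819, 0.0]
ft_force: [0.6, 3.4, -7.1]
grip_width: 0.175
grasp_force: 78.3
```

```bash
python3 st.py
```

```text
t 12.2667 tcp [580.1 -32.5  96.5] yaw_deg -69.97 F [ 0.6  3.4 -7.1] M [ 0.756 -0.259  0.05 ] tz [-0.001  0.001 -1.   ] q7 0.32
```

Emit:
play_rows:
  targets:
    - {"tx":0,"ty":0,"tz":-4,"wx":0,"wy":0,"wz":0,"grip":10}
    - {"tx":0,"ty":0,"tz":-10,"wx":0,"wy":0,"wz":0,"grip":10}
    - {"tx":0,"ty":0,"tz":-20,"wx":0,"wy":0,"wz":0,"grip":10}
    - {"tx":0,"ty":0,"tz":-40,"wx":0,"wy":0,"wz":0,"grip":10}
    - {"tx":0,"ty":0,"tz":-55,"wx":0,"wy":0,"wz":0,"grip":10}
    - {"tx":20,"ty":6,"tz":-60,"wx":0,"wy":0,"wz":0,"grip":10}
    - {"tx":50,"ty":14,"tz":-60,"wx":0,"wy":0,"wz":0,"grip":10}
    - {"tx":80,"ty":23,"tz":-60,"wx":0,"wy":0,"wz":0,"grip":10}
    - {"tx":105,"ty":30,"tz":-55,"wx":0,"wy":0,"wz":0,"grip":10}
    - {"tx":121,"ty":35,"tz":-40,"wx":0,"wy":0,"wz":0,"grip":10}
    - {"tx":123,"ty":36,"tz":-15,"wx":0,"wy":0,"wz":0,"grip":10}
    - {"tx":123,"ty":36,"tz":10,"wx":0,"wy":0,"wz":0,"grip":10}
    - {"tx":123,"ty":36,"tz":32,"wx":0,"wy":0,"wz":0,"grip":10}
    - {"tx":123,"ty":36,"tz":44,"wx":0,"wy":0,"wz":0,"grip":10}
    - {"tx":123,"ty":36,"tz":48,"wx":0,"wy":0,"wz":0,"grip":10}
    - {"tx":123,"ty":36,"tz":50,"wx":0,"wy":0,"wz":0,"grip":10}
    - {"tx":123,"ty":36,"tz":50,"wx":0,"wy":0,"wz":0,"grip":10}

```text
time: 13.68
ee_pos: [572.9, 94.1, 48.2]
tcp_rot: [0.001, 0.574, 0.819, 0.0]
ft_force: [-0.2, 0.7, -2.0]
grip_width: 0.174
grasp_force: 79.4
```

```bash
python3 - <<'E'
from h import *
snap('side','d2');o=get_obs();print(o['ee_pos'],o['ft_force'],o['moment'])
crop('d2',200,150,330,250,6);import glob
E
python3 st.py
```

```text
[573.1296935   94.21087527  48.55629464] [-0.32784296  0.60249131 -2.11738248] [-0.01014005 -0.04016562  0.08242594]
t 13.7333 tcp [573.1  94.2  48.6] yaw_deg -70.03 F [-0.3  0.6 -2.1] M [-0.01  -0.04   0.082] tz [ 0.002  0.    -1.   ] q7 0.11
```

View pics/d2_200_150.png

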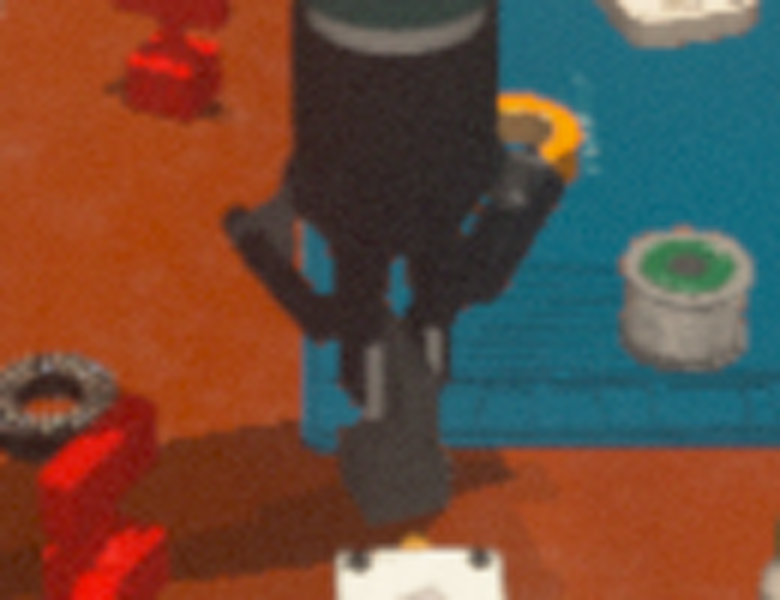

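The side view shows the key held upright just above the bench at (400,490), in front of the mat edge at v≈447. I'll check the mat's position.

```bash
python3 - <<'E'
from h import *
print(at('d2',200+600/6,150+447/6,5),at('d2',200+310/6,150+447/6,5), at('wrist0',400/1.5625,70/1.5625,0))
E
```

```text
[658.  113.5   5. ] [541.1 116.4   5. ] [647.9 121.3   0. ]
```

Emit:
play_rows:
  targets:
    - {"tx":0,"ty":0,"tz":0,"wx":0,"wy":0,"wz":0,"grip":10}

```text
time: 13.82
ee_pos: [573.2, 94.3, 48.7]
tcp_rot: [0.001, 0.574, 0.819, 0.001]
ft_force: [0.5, 0.1, -2.7]
grip_width: 0.176
grasp_force: 79.4
```

Emit:
play_rows:
  targets:
    - {"tx":-7,"ty":-2,"tz":0,"wx":0,"wy":0,"wz":0,"grip":10}
    - {"tx":-13,"ty":-5,"tz":0,"wx":0,"wy":0,"wz":0,"grip":10}
    - {"tx":-13,"ty":-5,"tz":2,"wx":0,"wy":0,"wz":0,"grip":10}
    - {"tx":-13,"ty":-5,"tz":3.5,"wx":0,"wy":0,"wz":0,"grip":10}
    - {"tx":-13,"ty":-5,"tz":4.5,"wx":0,"wy":0,"wz":0,"grip":10}
    - {"tx":-13,"ty":-5,"tz":5,"wx":0,"wy":0,"wz":0,"grip":10}
    - {"tx":-13,"ty":-5,"tz":5,"wx":0,"wy":0,"wz":0,"grip":10}
    - {"tx":-13,"ty":-5,"tz":5,"wx":0,"wy":0,"wz":0,"grip":10}

```text
time: 14.48
ee_pos: [572.0, 78.9, 44.2]
tcp_rot: [0.001, 0.574, 0.819, -0.0]
ft_force: [-4.7, -3.9, 15.3]
grip_width: 0.173
grasp_force: 82.1
```

Contact with the bench; I'll open the fingers gently and lift straight up.

Emit:
play_rows:
  targets:
    - {"tx":0,"ty":0,"tz":-0.7,"wx":0,"wy":0,"wz":0,"grip":10}
    - {"tx":0,"ty":0,"tz":-0.7,"wx":0,"wy":0,"wz":0,"grip":16}
    - {"tx":0,"ty":0,"tz":-0.7,"wx":0,"wy":0,"wz":0,"grip":20}
    - {"tx":0,"ty":0,"tz":-0.7,"wx":0,"wy":0,"wz":0,"grip":28}
    - {"tx":0,"ty":0,"tz":-0.7,"wx":0,"wy":0,"wz":0,"grip":40}
    - {"tx":0,"ty":0,"tz":-0.7,"wx":0,"wy":0,"wz":0,"grip":48}
    - {"tx":0,"ty":0,"tz":-0.7,"wx":0,"wy":0,"wz":0,"grip":48}
    - {"tx":0,"ty":0,"tz":-15,"wx":0,"wy":0,"wz":0,"grip":48}
    - {"tx":0,"ty":0,"tz":-40,"wx":0,"wy":0,"wz":0,"grip":48}
    - {"tx":0,"ty":0,"tz":-75,"wx":0,"wy":0,"wz":0,"grip":48}
    - {"tx":0,"ty":0,"tz":-110,"wx":0,"wy":0,"wz":0,"grip":48}
    - {"tx":0,"ty":0,"tz":-130,"wx":0,"wy":0,"wz":0,"grip":48}
    - {"tx":0,"ty":0,"tz":-130,"wx":0,"wy":0,"wz":0,"grip":48}
    - {"tx":0,"ty":0,"tz":-130,"wx":0,"wy":0,"wz":0,"grip":48}
    - {"tx":0,"ty":0,"tz":-130,"wx":0,"wy":0,"wz":0,"grip":48}

```text
time: 15.73
ee_pos: [571.1, 80.4, 171.5]
tcp_rot: [-0.001, 0.574, 0.819, -0.001]
ft_force: [-0.3, -0.5, 0.4]
grip_width: 0.558
grasp_force: 0.0
```

```bash
python3 - <<'E'
from h import *
snap('side','d3');crop('d3',200,130,330,280,4)
E
python3 st.py
```

```text
t 15.7833 tcp [570.8  80.3 171. ] yaw_deg -70.0 F [-0.2 -0.9  0.1] M [ 0.007 -0.035 -0.018] tz [-0.003 -0.    -1.   ] q7 0.13
```

View pics/d3_200_130.png

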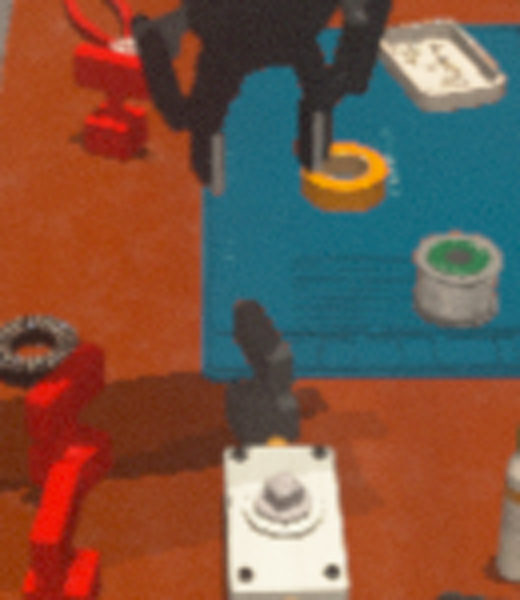

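The key stands upright at (262,370), clear of the mat and manifold. The plug has turned, the other items have not moved, and the gripper is free.

```bash
python3 -c "
from bench import *
print(sign_off())"
```

```text
the job is handed in; nothing more can be done
None
```

I tightened the plug clockwise with the key until it went snug (last reading about 0.44 N m), lifted the key off, stood it upright on the bench about 110 mm from the manifold's centre, and handed the job in; no verdict came back.

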